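# Draw the lock-off bolt and switch the conveyor back on

## Task

Maintenance on the packing conveyor is finished, so put its main switch back into service at the sloping control console: slide the red-knobbed lock-off bolt to the right, all the way back out of the switch's notched collar, then turn the red main handle clockwise as far as it goes, until its white pointer stands at the green mark. Leave the bolt drawn and the handle there, never press the red emergency-stop mushroom, and do not knock the marker or the squeeze bottle about.

Things in the scene. Friction and masses are not known exactly. Their poses are not given: they have to be found in the camera images.
- console: Grey desk console, 290 wide, 185 deep, 143 high (lamp column at its left rear corner: 271), fixed. Origin: centre of its underside; x front to back, y left as one faces it, z up. Its front face slopes up to the back at 35 degrees to the table: the outward normal leans 35 degrees from vertical towards the front. The face runs from x -95, height 40, to x 50, height 141.
- switch_grip (a point): Centre of the red main handle's grip, on its pivot axis, 38 out from the sloping face. The grip is a straight bar, 84 long, 16 wide with flat parallel sides, from 17 to 46 above the face. x: along the bar to its pointer end (white line on top); z: along the pivot axis, square out of the face. Under the bar lies a collar 88 across, its top 14 above the face, with one notch for the bolt.
- switch (a joint): Turn of the main handle in rad: 0 = off (pointer 60 degrees left of straight up the slope, at the red mark), growing clockwise as one faces the console; 1.047 = on, at its stop (pointer straight up the slope, green mark). Friction of 0.22 N m holds it where it is left. With the bolt in the notch it can only move about 0.05: do not force it.
- bolt_knob (a point): Middle of the lock-off bolt's upright red knob, 39 out from the sloping face; round, 16 wide, from 24 to 52 above the face. It stands 85 right of the pivot axis with the bolt home. x: up the slope; y: level to the left, to the switch (the bolt is drawn along -y); z: out of the face. Rod top 14, guides' top 16 above the face, guides 28 left and 45 right of the home knob, none up or down the slope.
- bolt (a joint): How far the lock-off bolt is drawn, in m: 0 = home, tip 13 mm deep in the collar's notch; 0.024 = fully drawn, at its stop. Friction alone holds it, about 2 N, and it stays where it is left.
- estop (a joint): How far the red emergency-stop mushroom is pressed, in m (0 = out, 0.006 = fully in). It is a 40 wide cap, up to 42 above the face, on a yellow base, on the left of the face: 98 left of the pivot axis and 32 down the slope from it.
- marker_black: Black felt marker, 130 long and 20 thick, lying on the mat in front of the console and along it; origin at the middle of its underside.
- wash_bottle: White squeeze bottle with a red cap, 62 thick and 185 high, on the table to the left of the console; origin at its underside.

How it is judged:
By the outcome, as a careful person would: the job done as asked, in the order asked, and still so for the second after the job is handed in, with the robot touching nothing.
It also fails if it takes over 40 s, if anything falls off the work surface, if the arm or the gripper's body presses on something with over 40 N, if the wrist force passes 120 N, or if a joint passes its speed limit or range.

## Robot

A 6-joint arm with a two-finger parallel gripper is mounted at the origin on a cart in front of the work surface, level with it; the furniture and walls round the work are solid. World frame = base frame: x ahead of the robot, y to its left, z up, the work surface at z = 0. Lengths are in m, angles in degrees, forces in N, time in s.
With the tool pointing down it reaches from about 0.325 to 0.85 m from the base axis. Payload 15.5 kg.
Tool frame: the origin (TCP) lies at the very end of the fingers, on their centre line; the grasp point (between the pads) lies arm.grip_depth behind it (arm.grip_depth is the distance from the TCP to the grasp point, in m); z points along the fingers, y is the line along which they close (so a half turn about z gives the same grasp; the last joint's range is limited). The gripper opens to 91 mm and grips with 3 to 60 N. Pads are 32 mm wide; open, the fingers measure 118 mm over their backs; the gripper's body (76 mm by 178 mm) begins 60 mm behind the grasp point.
Start: joints at [-69.643, 28.281, 77.091, -0, 74.628, -5.472], TCP at [0.272, -0.563, 0.214] pointing down, gripper open.
Joint ranges: [-166.48, 166.48], [-47.26, 123.95], [12.59, 153.08], [-70.14, 250.14], [6.76, 159.57], [-176.63, 176.63]. Speed limits (degrees/s): [108.29, 108.29, 147.25, 172.46, 172.46, 172.46].

## Interface

Orientations are given as a 3x3 rotation matrix whose columns are the frame's x, y, z axes.
In Python, from rig import arm gives the robot as it stands. Calls block until the motion is done:
- arm.move_to(position, orientation): joint-space move of the TCP to a pose.
- arm.move_l(position, orientation=None, feed=0.15): straight line of the TCP; orientation=None keeps the orientation; feed is the mean speed in m/s.
- arm.move_joints(angles): joint-space move.
- arm.grip(opening): finger opening in m; the grip force is fixed at half the most; returns when the fingers have stopped.
- arm.sleep(seconds).
- arm.solve_ik(position, orientation): joint angles nearest the present ones, or None.
- arm.snapshot(name): name is "side" or "top" or "wrist"; returns the picture (420x560x3 uint8, red, green, blue); there is no depth.
- arm.get_calibration(name): a dict with "intrinsics" (3x3 intrinsics, pixels), "cam_to_world" (4x4, takes a point from camera to world coordinates). Camera axes: x right, y down, z forward; pixel columns grow to the right and rows downward; lengths in m; the calibration is good to about 2 mm. A picture is of the moment at which its call begins: read the wrist's pose just before it. get_calibration takes no time and is no camera call; for the wrist camera it gives the pose at the moment of the call.
A pose or a line that the arm cannot do raises arm.Unreachable and nothing moves.
- arm.sign_off(): hands the job in; it is judged then, once.
Readings, each from a call of its own:
- arm.current_t(): time.
- arm.current_joint_positions(): joint angles.
- arm.current_dq(): joint speeds.
- arm.current_tau(): joint torques, N m.
- arm.current_ee_pos(): TCP position.
- arm.current_tool_rot(): TCP orientation.
- arm.current_force(): force on the tool from outside, world axes, zero at the start.
- arm.current_torque(): the same for the moment, N m.
- arm.current_width(): finger opening in m.
- arm.current_grasp_force(): force on a finger pad.
Only numpy, scipy, OpenCV 4.12 (cv2) and the standard library are available. Lean on these libraries where they do the work, as an engineer would, in place of code of your own. Each camera call takes 0.05 s, during which the arm holds its last target. There are 200 camera calls.

## Working session

There is one attempt and no reset: what is moved stays moved. The work goes in short steps, each a Python script; the robot and the scene stay as the last script left them, time stands still between calls to the robot, and variables do not carry over. Pictures are saved under pics/ and viewed, at most 10 in all, crops included, and the job is handed in when it is done.

```bash
mkdir -p pics; python3 - <<'E'
from rig import arm
import cv2
for n in("side","top"):
    cv2.imwrite(f"pics/{n}0.png",arm.snapshot(n)[:,:,::-1]); c=arm.get_calibration(n); print(n,c["intrinsics"],c["cam_to_world"])
print(arm.grip_depth,arm.current_t(),arm.current_tool_rot())
E
```

```text
side [[459.89748479   0.         281.62885364]
 [  0.         459.89748479 207.74561698]
 [  0.           0.           1.        ]] [[-0.96341047 -0.09524863  0.25053537  0.22420381]
 [-0.26787544  0.3739404  -0.88792529  0.76520323]
 [-0.00911163 -0.92254879 -0.38577287  0.47651842]
 [ 0.          0.          0.          1.        ]]
top [[519.2270623    0.         280.61612591]
 [  0.         519.2270623  207.61817992]
 [  0.           0.           1.        ]] [[-0.00364569 -0.9987134   0.05057909  0.42441199]
 [-0.99982793  0.00456038  0.01798077 -0.13423907]
 [-0.0181883  -0.05050484 -0.99855818  1.35402934]
 [ 0.          0.          0.          1.        ]]
0.0188 0.1 [[ 9.00117806e-01  4.35646410e-01 -3.75308733e-04]
 [ 4.35646561e-01 -9.00117257e-01  9.99206512e-04]
 [ 9.74788630e-05 -1.06290553e-03 -9.99999430e-01]]
```

View pics/side0.png

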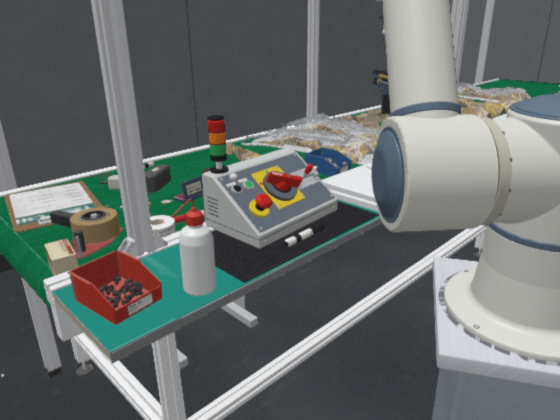

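View pics/top0.png

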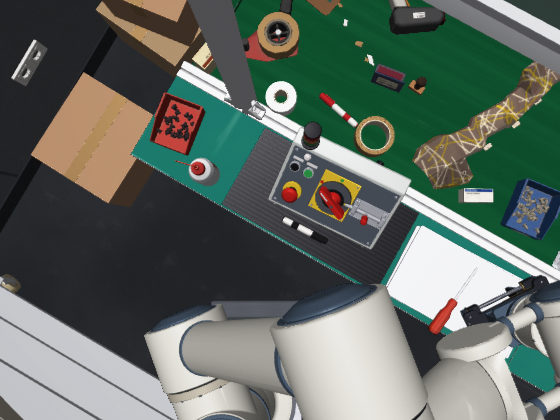

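The side view shows the console at about (270,195) with the marker in front of it and the bottle at (197,255). In the top view the console spans (270..410, 125..250), rotated about 30°. The handle is at (332,203) and the bolt knob at (364,220). I'll enlarge that area.

```bash
python3 - <<'E'
import cv2
i=cv2.imread("pics/top0.png")[115:260,250:430]; cv2.imwrite("pics/topc.png",cv2.resize(i,None,fx=4,fy=4,interpolation=cv2.INTER_CUBIC))
i=cv2.imread("pics/side0.png")[140:250,195:345]; cv2.imwrite("pics/sidec.png",cv2.resize(i,None,fx=5,fy=5,interpolation=cv2.INTER_CUBIC))
E
```

```text
(no output)
```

View pics/topc.png

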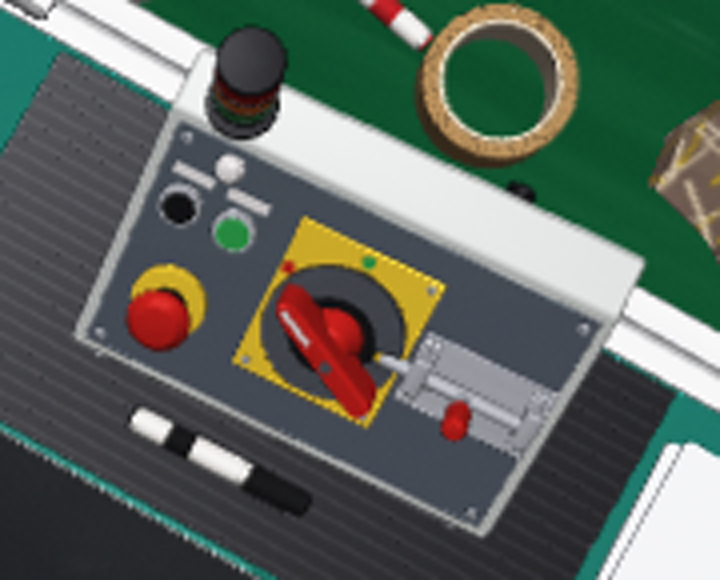

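View pics/sidec.png

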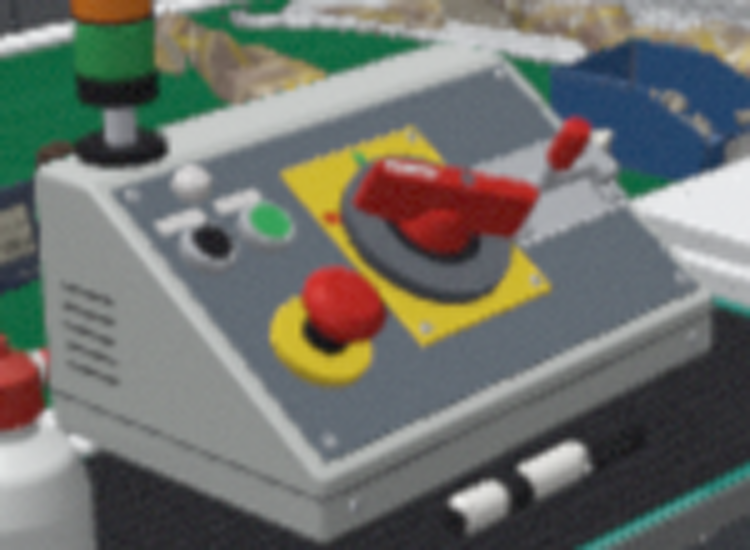

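The crops show the handle bar with its pointer end up-left at (292,292) in the top crop, the yellow plate's corners, the knob at (456,420) and the e-stop cap at (158,320). In the side crop the knob is at (569,145) and the e-stop at (343,303). Next I fit the console pose to these points.

```bash
cat > h.py <<'E'
import numpy as np, cv2
from scipy.optimize import least_squares
A=np.radians(35); C,S=np.cos(A),np.sin(A)
def face(s,y,h): return np.array([-.095+s*C-h*S, y, .040+s*S+h*C])
def W(p,q):
    c,s=np.cos(p[2]),np.sin(p[2]); return np.array([p[0]+c*q[0]-s*q[1],p[1]+s*q[0]+c*q[1],q[2]])
def proj(cal,X):
    T=np.linalg.inv(cal["cam_to_world"]); v=cal["intrinsics"]@(T[:3,:3]@X+T[:3,3]); return v[:2]/v[2]
E
cat > fit.py <<'E'
from h import *
from rig import arm
cal={n:arm.get_calibration(n) for n in("top","side")}
def px(n,c):
    f,o=(4,(250,115)) if n=="top" else (5,(195,140)); return (np.array(c)+.5)/f-.5+o
# name: (view, crop pixel, function p->console point)
P=lambda du,dy,h:(lambda p:face(p[3]+du,p[4]+dy,h))
K=lambda *q:(lambda p:np.array(q))
obs=[("top",(78,338),K(-.095,.145,.040)),("top",(485,535),K(-.095,-.145,.040)),("top",(643,262),K(.0925,-.145,.143)),("top",(203,50),K(.0925,.145,.143)),
("side",(322,468),K(-.095,.145,.040)),("side",(712,292),K(-.095,-.145,.040)),
("top",(338,323),P(0,0,.001)),("side",(412,236),P(0,0,.001)),
("top",(456,420),P(0,-.085,.039)),("side",(569,145),P(0,-.085,.039)),
("top",(158,320),P(-.032,.098,.036)),("side",(343,303),P(-.032,.098,.036))]
def res(p): return np.concatenate([proj(cal[v],W(p,f(p)))-px(v,c) for v,c,f in obs])
r=least_squares(res,[.45,-.25,-.45,.09,0],loss="soft_l1")
p=r.x; print(p,np.degrees(p[2])); print(np.round(res(p).reshape(-1,2),1))
np.save("p.npy",p)
for n,f in(("grip",P(0,0,.038)),("knob",P(0,-.085,.039)),("estop",P(-.032,.098,.042))): print(n,W(p,f(p)))
E
python3 fit.py
```

```text
[ 5.34065215e-01 -2.49733229e-01 -4.59343723e-01  9.21051936e-02
  3.87788374e-04] -26.318456682380784
[[-1.5 -0.2]
 [ 0.1  1. ]
 [ 2.3 -1.8]
 [ 0.5 -2.6]
 [ 0.   2.4]
 [ 0.7  0.1]
 [-0.5  0.5]
 [ 1.1  0. ]
 [-0.5 -0.7]
 [-1.  -0.5]
 [-0.1  0.4]
 [ 0.5 -1.5]]
grip [ 0.49717535 -0.2310537   0.12395715]
knob [ 0.45897564 -0.30698861  0.1247763 ]
estop [ 0.51507241 -0.13057309  0.10887931]
```

```bash
cat >> h.py <<'E'
def pose(p,du,dy,htcp,ang=0,flip=0):
    """ang: closing direction, clockwise from 'up slope' as seen facing the console"""
    c,s=np.cos(p[2]),np.sin(p[2]); R=np.array([[c,-s,0],[s,c,0],[0,0,1]])
    up=R@[C,0,S]; left=R@[0,1,0]; z=-R@np.array([-S,0,C])
    a=np.radians(ang+180*flip); y=np.cos(a)*up-np.sin(a)*left
    return W(p,face(p[3]+du,p[4]+dy,htcp)), np.column_stack([np.cross(y,z),y,z])
E
python3 - <<'E'
from h import *; from rig import arm
p=np.load("p.npy")
for f in(0,1):
  for n,a in(("kn hover",(0,-.085,.12,0)),("kn",(0,-.085,.02,0)),("drawn",(0,-.111,.02,0)),("h hov",(0,0,.12,30)),("h0",(0,0,.0192,30)),("h1",(0,0,.0192,60)),("h2",(0,0,.0192,92)),("hov2",(0,0,.12,90))):
    q=arm.solve_ik(*pose(p,*a,f)); print(f,n,None if q is None else np.round(q))
E
```

```text
0 kn hover [-51.  12. 125.  53.  18. -72.]
0 kn [ -47.   27.  123.  105.   12. -122.]
0 drawn [ -51.   27.  122.   97.   14. -118.]
0 h hov [-35.  11. 126.  32.  10.  -9.]
0 h0 [ -34.   27.  124.  142.    7. -118.]
0 h1 [-34.  27. 124. 142.   7. -88.]
0 h2 [-34.  27. 124. 142.   7. -56.]
0 hov2 [-35.  11. 126.  32.  10.  51.]
1 kn hover [-51.  12. 125.  53.  18. 108.]
1 kn [-47.  27. 123. 105.  12.  58.]
1 drawn [-51.  27. 122.  97.  14.  62.]
1 h hov [-35.  11. 126.  32.  10. 171.]
1 h0 [-34.  27. 124. 142.   7.  62.]
1 h1 [-34.  27. 124. 142.   7.  92.]
1 h2 [-34.  27. 124. 142.   7. 124.]
1 hov2 [ -35.   11.  126.   32.   10. -129.]
```

```bash
cat >> h.py <<'E'
def lpose(p,du,dy,h,ang,lean,back=0,flip=0,gd=.0188):
    """grasp point at (du,dy,h); tool leaned about its closing axis; backed off along tool z"""
    _,R=pose(p,0,0,0,ang,flip); R=R@cv2.Rodrigues(np.array([0,np.radians(lean),0]))[0]
    return W(p,face(p[3]+du,p[4]+dy,h))+R[:,2]*(gd-back), R
E
python3 - <<'E'
from h import *; from rig import arm
p=np.load("p.npy")
def row(L):
    o=[]
    for a in L:
        q=arm.solve_ik(*lpose(p,*a)); o.append("----" if q is None else "%d/%d/%d"%(q[3],q[4],q[5]))
    return " ".join(o)
for f in(0,1):
  for t in(-20,-15,-10,10,15,20):
    print(f,t,"H",row([(0,0,.04,30,t,.1,f)]+[(0,0,.04,a,t,0,f) for a in(30,50,70,92)]+[(0,0,.04,90,t,.1,f)]),"K",row([(0,-.085,.04,0,t,.1,f),(0,-.085,.04,0,t,0,f),(0,-.111,.04,0,t,0,f)]))
E
```

```text
0 -20 H -37/37/74 -51/25/87 -30/28/82 -12/30/81 4/32/82 2/46/82 K ---- 247/20/111 240/18/115
0 -15 H -34/29/69 -54/18/87 -30/20/81 -11/22/79 6/23/79 3/37/80 K -68/13/64 233/13/121 224/12/126
0 -10 H -28/21/60 -60/10/91 -30/11/78 -7/13/74 12/15/73 6/29/77 K -32/7/23 203/7/146 185/7/161
0 10 H 88/22/-77 124/23/-110 141/26/-105 154/28/-96 168/29/-84 156/19/-75 K 57/34/-85 81/25/-106 76/27/-104
0 15 H 93/31/-88 120/31/-111 139/36/-108 155/41/-100 171/42/-87 164/37/-85 K 56/41/-88 75/32/-103 71/34/-102
0 20 H 93/40/-96 116/38/-112 136/46/-111 154/54/-104 172/57/-89 166/62/-92 K 55/48/-90 71/38/-102 67/40/-101
1 -20 H 93/40/83 116/38/67 136/46/68 154/54/75 172/57/90 166/62/87 K 55/48/89 71/38/77 67/40/78
1 -15 H 93/31/91 120/31/68 139/36/71 155/41/79 171/42/92 164/37/94 K 56/41/91 75/32/76 71/34/77
1 -10 H 88/22/102 124/23/69 141/26/74 154/28/83 168/29/95 156/19/104 K 57/34/94 81/25/73 76/27/75
1 10 H -28/21/-119 -60/10/-88 -30/11/-101 -7/13/-105 12/15/-106 6/29/-102 K -32/7/-156 203/7/-33 185/7/-18
1 15 H -34/29/-110 -54/18/-92 -30/20/-98 -11/22/-100 6/23/-100 3/37/-99 K -68/13/-115 233/13/-58 224/12/-53
1 20 H -37/37/-105 -51/25/-92 -30/28/-97 -12/30/-98 4/32/-97 2/46/-97 K ---- 247/20/-68 240/18/-64
```

```bash
cat > look.py <<'E'
from h import *; from rig import arm
import sys
def look(name,p,handle=0.):
    c=arm.get_calibration("wrist"); i=arm.snapshot("wrist")[:,:,::-1].copy()
    cv2.imwrite(f"pics/{name}_raw.png",i)
    np.savez(f"{name}.npz",K=c["intrinsics"],T=c["cam_to_world"])
    for q,col in(((0,-.085,.052),(0,255,0)),((0,-.085,.024),(255,255,0)),((0,0,.046),(0,255,0)),((.021,.0364,.046),(255,0,255)),((-.021,-.0364,.046),(255,0,255)),((0,-.109,.052),(255,255,255))):
        u=proj(c,W(p,face(p[3]+q[0],p[4]+q[1],q[2]))); print(q,np.round(u,1))
        cv2.drawMarker(i,(int(round(u[0])),int(round(u[1]))),col,0,9,1)
    cv2.imwrite(f"pics/{name}.png",i)
E
python3 - <<'E'
from look import *
p=np.load("p.npy")
arm.move_to(*lpose(p,0,-.085,.04,0,10,.10)); look("w1",p); print(arm.current_t(),arm.current_force())
E
```

```text
(0, -0.085, 0.052) [281.3 214.8]
(0, -0.085, 0.024) [281.5 209.5]
(0, 0, 0.046) [281.2  87.2]
(0.021, 0.0364, 0.046) [313.2  30. ]
(-0.021, -0.0364, 0.046) [250.3 142.5]
(0, -0.109, 0.052) [281.3 249.5]
1.4583 [-0.19812821 -0.00829024  0.12541491]
```

View pics/w1.png

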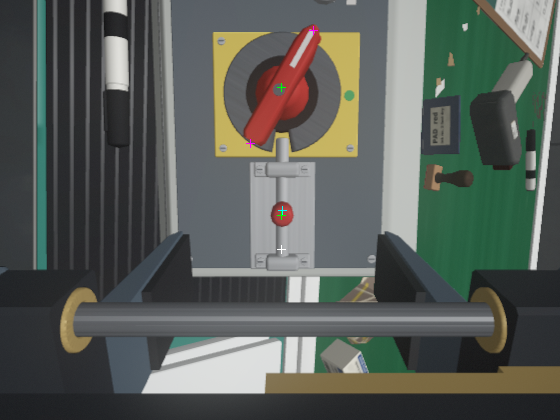

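The fitted pose projects within about 2 mm of the knob at (282,213) and the bar from (313,30) to (255,138). That's good enough to draw the bolt.

```bash
python3 - <<'E'
from look import *
p=np.load("p.npy"); L=lambda dy,b:lpose(p,0,dy,.04,0,10,b)
arm.move_l(*L(-.085,0),feed=.1); print("down",arm.current_force())
arm.grip(.0); print(arm.current_width(),arm.current_grasp_force(),arm.current_force())
for d in(.012,.022,.025,.027):
    arm.move_l(*L(-.085-d,0),feed=.05); print(d,arm.current_force(),arm.current_ee_pos()-L(-.085-d,0)[0])
arm.grip(.05); arm.move_l(*L(-.112,.10),feed=.2); look("w2",p); print(arm.current_t())
E
```

```text
down [ 0.65021336  0.03685625 -0.32505478]
0.015064042877737903 30.00007997470675 [-2.1063352   1.47623297 -0.4824732 ]
0.012 [-3.63244019 -0.30115991 -1.66760007] [-3.57866268e-04 -5.28218030e-04 -5.70309001e-05]
0.022 [-0.41981717  2.43079748 -0.88777333] [-1.74896769e-04 -7.74763411e-05 -6.54929624e-05]
0.025 [14.50435    14.06101646 -4.77800081] [ 7.93415745e-04  2.25610029e-03 -4.93623344e-05]
0.027 [23.11642299 20.63994999 -6.38492705] [ 1.29524334e-03  3.62319772e-03 -7.88734786e-06]
(0, -0.085, 0.052) [282.2 175.4]
(0, -0.085, 0.024) [282.3 174.1]
(0, 0, 0.046) [282.1  45.6]
(0.021, 0.0364, 0.046) [314.5 -13.1]
(-0.021, -0.0364, 0.046) [250.8 102.3]
(0, -0.109, 0.052) [282.2 211. ]
6.4
```

View pics/w2.png

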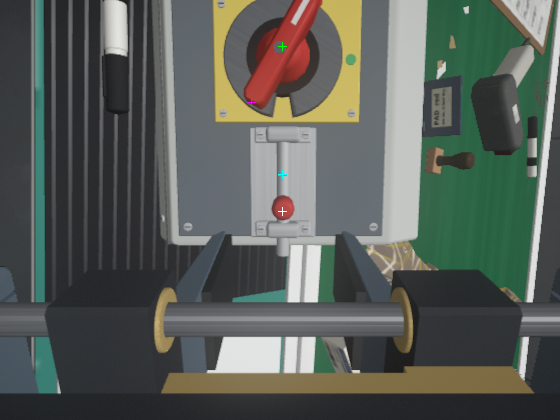

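The bolt is at its stop, with the knob at (283,208) and the notch empty. On to the handle.

```bash
python3 - <<'E'
from look import *
p=np.load("p.npy"); p[3]+=.001; p[4]+=.0013
H=lambda a,b:lpose(p,0,0,.04,a,-15,b)
arm.move_l(*lpose(p,0,-.112,.04,0,10,.15),feed=.2)
arm.move_to(*H(30,.15)); arm.move_l(*H(30,0),feed=.12); print("down",arm.current_force(),arm.current_torque())
arm.grip(0); print(arm.current_width(),arm.current_force())
for a in(34,40,50,60,70,80,86,90,92):
    arm.move_l(*H(a,0),feed=.03); f=arm.current_force(); print(a,np.round(f,1),np.round(arm.current_torque(),2),round(arm.current_t(),2))
    if np.linalg.norm(f)>60: print("STOP");break
E
```

```text
down [-0.01093643 -0.41014475  0.20812677] [ 0.21153574  0.1322502  -0.00620744]
0.01585430767475868 [-2.0333814   9.46259136  0.55744622]
34 [-1.2  9.6  0.1] [1.97 0.18 0.1 ] 11.33
40 [-0.5 10.7 -1.3] [2.65 0.08 0.02] 11.59
50 [ 0.7 12.3 -1.2] [2.21 0.05 0.82] 11.92
60 [ 1.4 12.1 -2. ] [ 2.37 -0.17  0.75] 12.24
70 [ 3.2 13.8 -1.3] [ 2.38 -0.29  0.92] 12.57
80 [ 3.3 12.5 -0.7] [ 2.4  -0.5   0.88] 12.89
86 [ 4.1 14.9 -1.1] [ 3.08 -0.83  0.45] 13.15
90 [ 3.5 11.3 -0.6] [ 2.27 -0.54  0.63] 13.4
92 [ 3.7 11.1 -0.7] [1.36 0.01 1.6 ] 13.65
```

```bash
python3 - <<'E'
from look import *
p=np.load("p.npy"); p[3]+=.001; p[4]+=.0013
H=lambda a,b:lpose(p,0,0,.04,a,-15,b)
arm.move_l(*H(94,0),feed=.03); arm.sleep(.2); print(np.round(arm.current_force(),1),np.round(arm.current_torque(),2))
arm.grip(.045); arm.move_l(*H(94,.14),feed=.15); arm.sleep(.2); look("w3",p); print(arm.current_t())
cv2.imwrite("pics/top3.png",cv2.resize(arm.snapshot("top")[115:260,250:430,::-1],None,fx=4,fy=4,interpolation=cv2.INTER_CUBIC))
E
```

```text
[ 1.7  9.2 -0.6] [0.9  0.47 1.49]
(0, -0.085, 0.052) [392.5 198.5]
(0, -0.085, 0.024) [384.2 181.5]
(0, 0, 0.046) [283.  201.1]
(0.021, 0.0364, 0.046) [234.  180.7]
(-0.021, -0.0364, 0.046) [329.  220.3]
(0, -0.109, 0.052) [423.9 196.7]
16.0417
```

View pics/w3.png

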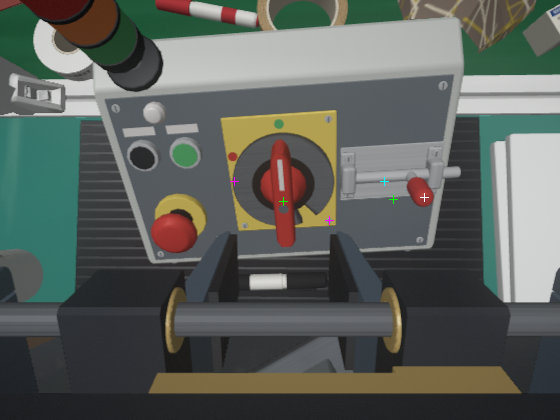

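View pics/top3.png

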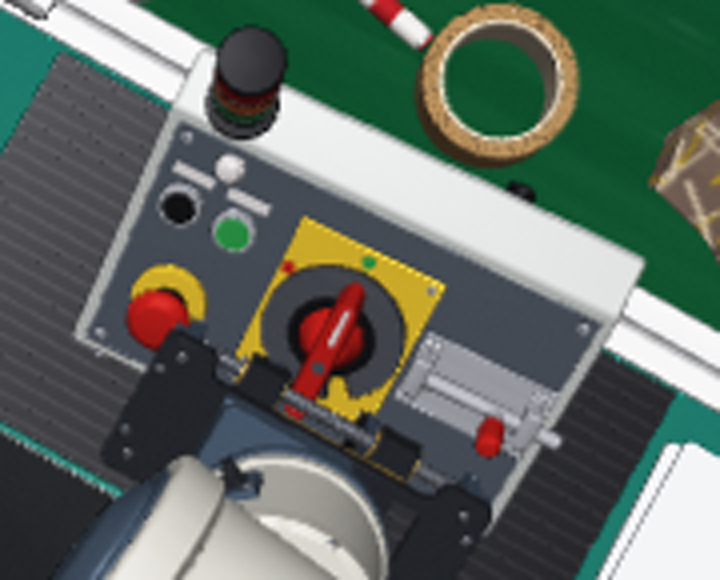

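```bash
python3 - <<'E'
from h import *
p=np.load("p.npy"); z=np.load("w3.npz"); c=dict(intrinsics=z["K"],cam_to_world=z["T"])
i=cv2.imread("pics/w3_raw.png").astype(int)
P=lambda u,y:proj(c,W(p,face(p[3]+u,p[4]+y,.046)))
for t in(-4,0,4):
    a=np.radians(t); d=P(.04*np.cos(a),-.04*np.sin(a))-P(0,0); print("model",t,np.degrees(np.arctan2(d[0],-d[1])))
def ang(m):
    v=cv2.fitLine(np.argwhere(m)[:,::-1].astype(np.float32),cv2.DIST_L2,0,.01,.01).ravel()[:2]; v=v*-np.sign(v[1]); return m.sum(),np.degrees(np.arctan2(v[0],-v[1]))
m=np.zeros(i.shape[:2],bool); m[150:205,268:296]=1
print("line",ang(m&(i.min(2)>130)))
red=(i[...,2]>90)&(i[...,1]<60)
for r in list(range(142,160,5))+list(range(212,243,6)):
    x=np.flatnonzero(red[r,260:310])+260; print(r,x.min(),x.max())
E
```

```text
model -4 -9.206156099419825
model 0 -4.545006363965848
model 4 0.13065430356798538
line (np.int64(137), np.float32(-4.7855415))
142 276 284
147 272 287
152 272 286
157 271 287
212 275 292
218 275 293
224 276 293
230 276 294
236 277 294
242 278 293
```

The white line measures -4.8° against -4.5° expected for a handle fully on. The bolt is drawn, and the e-stop and marker look untouched. The gripper is clear of everything.

```bash
python3 -c "
from rig import arm
print(arm.sign_off(),arm.current_t())"
```

```text
the job is handed in; nothing more can be done
the job is handed in; nothing more can be done
```

The job is handed in: I drew the bolt fully to its stop, then turned the main handle clockwise to the green mark (within about 0.3° by camera), with the e-stop and marker untouched and the arm never near the bottle, at about 16 s on the robot's clock.

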